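# Find the bowed brass box lid on the surface plate by rocking it and set it aside

### The job

One of the three brass box lids on the granite surface plate is bowed, though they look and lie alike. Find it by feel: with a closed fingertip and light pressure (under 15 N) rock it, pressing its near end down until it bears on the granite and holding it so for half a second, then its far end likewise. Then lay the bowed lid flat inside the felt-lined tray without dropping it; leave the two flat lids where they lie and the other things undisturbed, and do not knock or bear hard on the lids or the granite.

Things in the scene. Friction and masses are not known exactly. Their poses are not given: they have to be found in the camera images.
- lid_place_left (a point): the left-hand place of three on the granite (seen from the robot, 100 mm apart), where one of three like brass box lids lies: slab 130 long (x) x 45 wide (y) x 6 mm thick, 0.25 to 0.35 kg. Point: where the lid's centre is, 3 mm above the granite; x along the lid, away from the robot, z up. The lid itself lies within 5 mm and 0.06 rad of this; the point stays with the granite, not with the lid
- lid_place_middle (a point): the middle place of the three, 100 mm from either neighbour, with a lid lying as at lid_place_left; same kind of point and axes. The lids' own poses are not given, as these would tell which is bowed; where the judging speaks of a lid's mid it means its centre, and of its near and far the points 52 mm from its middle towards and away from the robot, 6 mm above the underside of its middle
- lid_place_right (a point): the right-hand place of the three, with a lid lying as at lid_place_left; same kind of point and axes. Any of the three places may hold the bowed lid
- granite: the surface plate; origin under its centre, at the bench. How lids behave on it: a bowed lid rests level on its flat middle 40 mm, its ends sloping up to 3 mm off the granite. Pressed 52 mm from its middle with 1.5 to 2.5 N it tips by 0.07 rad (the finger sinks over 2 mm) till that end bears on the granite, top 6 mm above it. Released, it falls back level. A flat lid does not give
- granite_top (a point): black granite surface plate, 250 deep (x) x 400 wide (y) x 60 mm high, fixed to the bench; the point is the centre of its top face, 60 mm above the bench; axes along its sides, z up. A precision surface, hard and stiff: touch lids and granite slowly (10 to 20 mm/s); 4 to 10 N holds an end down; a knock or push of over 60 N spoils the work
- tray_floor (a point): open wooden tray lined with grey felt, fixed, inside 190 (x) x 140 (y) mm, walls 8 mm thick, rim 28 mm above the bench; the point is the centre of its inner floor, 9 mm above the bench; axes along its sides, z up. The bowed lid goes in here, long way along the tray's x
- small_tin: round closed aluminium tin, 39 mm across, 17 mm high, on the granite's near margin; origin at its underside. Bystander
- square: small steel engineer's square lying on the granite's far margin, 83 x 45 x 11 mm; origin between its legs, at the underside. Bystander
- bead_tin: open round aluminium tin of brass beads, 52 mm across, 21 mm high, on the bench; origin at its underside. Bystander
- scissors: embroidery scissors lying on the bench, 100 mm long, 7 mm high; origin by the pivot. Bystander
- tweezers: steel tweezers lying on the bench, 120 mm long, 8 mm high; origin at the middle. Bystander
- knife: craft knife with aluminium handle lying on the bench, 140 mm long, 10 mm high; origin at the middle. Bystander
- mallet: hammer lying on the bench, 220 mm long; origin near its middle. Bystander
- oil_bottle: small upright bottle, 36 mm across, 75 mm high; origin at its underside. Bystander

How it is judged:
On the way, in this order (a step that is already met when the one before it is completed fails the run):
1. the near end of the bowed lid is held down on the granite with a light finger pressure (under 15 N), its far end tipped up (height (world z) of bowed_lid_near below 0.065 m and height (world z) of bowed_lid_far above 0.0695 m and contact force between the fingers and bowed_lid between 0.5 and 15 N and contact force between bowed_lid and granite above 2 N), for 0.2 s.
2. the far end of the bowed lid is held down on the granite with a light finger pressure (under 15 N), its near end tipped up (height (world z) of bowed_lid_far below 0.065 m and height (world z) of bowed_lid_near above 0.0695 m and contact force between the fingers and bowed_lid between 0.5 and 15 N and contact force between bowed_lid and granite above 2 N), for 0.2 s.
At the end, for the whole second after the job is handed in: The bowed lid lies flat and at rest inside the tray, on its floor (centre within 8 mm of the floor's height, tilted less than 0.1 rad); the two flat lids lie level on the granite within 25 mm of where they were (x of bowed_lid_mid in the frame of tray_floor between -0.035 and 0.035 m and y of bowed_lid_mid in the frame of tray_floor between -0.052 and 0.052 m and z of bowed_lid_mid in the frame of tray_floor below 0.008 m and angle between bowed_lid_mid's own z axis and vertical below 0.1 rad and linear speed of bowed_lid below 0.02 m/s and distance of each of flat_lid_1_mid, flat_lid_2_mid from where it was at the start of the episode below 0.025 m and angle between each of flat_lid_1_mid, flat_lid_2_mid's own z axis and vertical below 0.03 rad); the robot touches nothing.
It fails at once if the fingers press a lid on the granite with more than 60 N ((contact force between the fingers and flat_lid_1 above 60 N and contact force between flat_lid_1 and granite above 60 N) or (contact force between the fingers and flat_lid_2 above 60 N and contact force between flat_lid_2 and granite above 60 N) or (contact force between the fingers and bowed_lid above 60 N and contact force between bowed_lid and granite above 60 N)).
It fails at once if the fingers press on the granite itself with more than 60 N (contact force between the fingers and granite above 60 N).
It fails at once if a flat lid is lifted or shifted by more than 25 mm (distance of any of flat_lid_1_mid, flat_lid_2_mid from where it was at the start of the episode above 0.025 m).
It fails at once if the bowed lid is dropped (falls freely faster than 0.5 m/s) (contact force between the fingers and bowed_lid below 0.05 N and linear speed of bowed_lid above 0.5 m/s).
It fails at once if a bystander is moved by more than 30 mm (distance of any of small_tin, square, bead_tin, scissors, tweezers, knife, mallet, oil_bottle from where it was at the start of the episode above 0.03 m).
It also fails if it takes over 61 s, if anything falls off the work surface, if the arm or the gripper's body presses on something with over 40 N, if the wrist force passes 120 N, or if a joint passes its speed limit or range.

### The arm

A 7-joint arm with a two-finger parallel gripper is mounted at the origin on the work surface. World frame = base frame: x ahead of the robot, y to its left, z up, the work surface at z = 0. Lengths are in m, angles in rad, forces in N, time in s.
With the tool pointing down it reaches from about 0.4 to 0.875 m from the base axis. Payload 6.5 kg.
Tool frame: the origin (TCP) lies between the finger pads; the fingertips stand 14 mm ahead of it and the grasp point (between the pads) lies 5 mm behind it; z points along the fingers, y is the direction in which the jaws open and shut (so a half turn about z gives the same grasp; the last joint's range is limited). The gripper opens to 88 mm and grips with 3 to 60 N. Pads are 18 mm wide; open, the fingers measure 123 mm over their backs; the gripper's body (75 mm by 187 mm) begins 45 mm behind the grasp point.
Start: joints at [1.135, 0.536, -0.004, 1.538, 0.003, 1.067, -0.071], TCP at [0.235, -0.606, 0.214] pointing down, gripper open.
Joint ranges: [-2.7, 2.7], [-0.37, 2.16], [-1.27, 1.26], [0.24, 2.4], [-1.31, 4.45], [0.19, 1.91], [-2.76, 2.76]. Speed limits (rad/s): [2.39, 2.39, 3.14, 3.14, 3.14, 3.14, 3.14].

### API

Orientations are given as a rotation vector (axis times angle).
In Python, from station import get_obs, eyes, bot gives the robot as it stands.
- The arm moves only by the tool send_rows, never from a script. Its argument "steps" is a list of rows, each an object with "slide": the shift along the tool's x, y, z in mm, a list of three; "roll": the turn about the tool's z in degrees. In form: [{"slide": [dx, dy, dz], "roll": roll}, ...]. A call has 1 to 12 rows; each row shifts and turns the commanded pose from where the row before left it, along the tool's axes as they then stand; what a row does not reach is not made up. A row lasts 1/8 s, in which the tool goes at most 62.5 mm and 10.7 degrees, less where a joint would pass 70% of its speed; a pose out of reach is approached as far as the arm can. A call with a gripper value outside its range is refused whole. "fingers" is the opening, from 0 (shut) to 1 (fully open), set as the call begins (left out, the last holds). The fingers move at their own pace and stop on an object; "force" is the grip in N (left out, the last holds). Time passes only in rows, so rows that do not move let the fingers close. It gives the time, the measured TCP pose, the force and the opening at its end, in the units of the state.
- get_obs(): the state, without advancing time (a new reading comes with each control period).
- eyes.camera(name): name is "side" or "top"; returns a dict with "color" (480x640x3 uint8, blue, green, red), "fx", "fy", "cx", "cy" (pixels), "dist" ([k1, k2, p1, p2, k3] as OpenCV has them; the pictures are not rectified), "camera_from_world" (4x4, takes a point from world to camera coordinates). Camera axes: x right, y up, looking along -z (the intrinsics and any distortion apply to the point x, -y, -z); pixel columns grow to the right and rows downward; lengths in m; the calibration is good to about 2 mm. A picture is of the moment at which its call begins. There is no depth.
- bot.job_done(): hands the job in, once; it reports no verdict.
Trained networks look in a picture, given as the dict that the camera call returned (one of the last four; its "shot" number tells which), for a name from the list of things; names that differ only in an ending like _2 or _b are one class to them, and where a whole thing is asked for, a point or a joint stands for the part that bears it (a point fixed in the world has none). Each returns a list of dicts, best first, with "p" (0 to 1); they miss things now and then, are a little off and sometimes report something else, mostly with a low value. They report only what shows in the picture. A call takes as long as a camera call.
- eyes.silhouettes(name, picture): "mask" (480x640 bool, what is visible of it) and "at" ([column, row] in pixels, amid what is visible of it).
- eyes.tip_of(name, picture): "at" ([column, row] in pixels: a listed point, or the origin of a listed thing).
The state is a dict: "clock": time; "joint_positions": joint angles; "qvel": joint speeds; "joint_torque": joint torques, N m; "eef_pos": TCP position; "tcp_rot": TCP orientation; "wrist_force": force on the tool from outside, world axes, zero at the start; "moment": the same for the moment, N m; "grip_width": finger opening in m.
Only numpy, scipy, OpenCV 4.12 (cv2) and the standard library are available. Lean on these libraries where they do the work, as an engineer would, in place of code of your own. Each camera call takes 0.05 s, during which the arm holds its last target. There are 200 camera calls.

## Working session

There is one attempt and no reset: what is moved stays moved. The work goes in short steps, Python scripts to look and compute and a tool call to move; the robot and the scene stay as the last step left them, time stands still between calls to the robot, and variables do not carry over. Pictures are saved under pics/ and viewed, about 8 in all and at most 12, crops included, and the job is handed in when it is done.

Besides the shell and the picture viewer there is one more tool, called after ">>>" by a JSON object that holds its "fn" and its "kwargs". send_rows: Moves the arm, as the interface text tells. Its arguments: {"type":"object","properties":{"steps":{"type":"array"},"fingers":{"type":"number"},"force":{"type":"number"}},"required":["steps"]}

```bash
ls; mkdir -p pics; cat > h.py <<'E'
import numpy as np, cv2
from station import get_obs, eyes, bot
def ray(c,px):
    K=np.array([[c['fx'],0,c['cx']],[0,c['fy'],c['cy']],[0,0,1.]])
    p=cv2.undistortPoints(np.array([[px]],float),K,np.array(c['dist'],float))[0,0]
    T=np.array(c['camera_from_world']);R=T[:3,:3]
    return -R.T@T[:3,3], R.T@np.array([p[0],-p[1],-1.])
def at_z(c,px,z):
    o,d=ray(c,px); return o+d*(z-o[2])/d[2]
E
python3 - <<'E'
from h import *
o=get_obs();print({k:np.round(v,3) for k,v in o.items()})
Z=dict(lid_place_left=.063,lid_place_middle=.063,lid_place_right=.063,granite_top=.06,tray_floor=.009,small_tin=.06,square=.06,bead_tin=0,scissors=0,tweezers=0,knife=0,mallet=0,oil_bottle=0)
for n in('top','side'):
    c=eyes.camera(n);cv2.imwrite(f'pics/{n}0.png',c['color'])
    print(n,np.round(ray(c,(320,240))[0],3))
    for k,z in Z.items():
        r=eyes.tip_of(k,c)
        if r: print(k,[(round(float(q['p']),2),np.round(q['at']).tolist(),np.round(at_z(c,q['at'],z)[:2],4).tolist()) for q in r[:3]])
    for i,q in enumerate(eyes.silhouettes('lid_place_left',c)[:4]): 
        print('sil',q['p'],np.round(q['at']))
    for i,q in enumerate(eyes.silhouettes('granite',c)[:1]):
        print('gr',q['p'],cv2.minAreaRect(np.argwhere(q['mask'])[:,::-1].astype(np.float32)))
E
```

```text
pics
{'clock': np.float64(0.0), 'joint_positions': array([ 1.135,  0.537, -0.004,  1.539,  0.003,  1.067, -0.071]), 'qvel': array([-0.   , -0.001, -0.   ,  0.001,  0.001,  0.002, -0.   ]), 'joint_torque': array([-0.0000e+00, -5.7101e+01,  9.9100e-01, -2.5161e+01, -5.6000e-02,
        1.8000e-02,  0.0000e+00]), 'eef_pos': array([ 0.235, -0.605,  0.213]), 'tcp_rot': array([-3.086e+00, -5.770e-01,  1.000e-03]), 'wrist_force': array([-0.794, -0.05 , -0.433]), 'moment': array([ 0.007,  0.069, -0.004]), 'grip_width': np.float64(0.088)}
top [ 0.407 -0.085  1.055]
lid_place_left [(0.85, [286.0, 260.0], [0.5564, 0.0031])]
lid_place_middle [(0.7, [333.0, 252.0], [0.5754, -0.0999]), (0.55, [285.0, 262.0], [0.5533, 0.0064])]
lid_place_right [(0.74, [378.0, 247.0], [0.5864, -0.1992])]
granite_top [(0.76, [330.0, 250.0], [0.5791, -0.0926])]
tray_floor [(0.85, [147.0, 296.0], [0.4839, 0.3259]), (0.33, [284.0, 262.0], [0.5601, 0.0128])]
small_tin [(0.67, [319.0, 303.0], [0.4629, -0.0678])]
square [(0.77, [345.0, 209.0], [0.6732, -0.1285])]
bead_tin [(0.94, [317.0, 175.0], [0.7759, -0.0629]), (0.51, 
[... 613 characters left out ...]
913, -0.1931]), (0.37, [254.0, 256.0], [0.756, -0.0059])]
granite_top [(0.56, [347.0, 230.0], [0.5595, -0.1062])]
small_tin [(0.64, [387.0, 243.0], [0.4678, -0.0762])]
square [(0.56, [298.0, 218.0], [0.6758, -0.1336])]
bead_tin [(0.69, [252.0, 256.0], [0.7746, -0.0589])]
scissors [(0.51, [246.0, 318.0], [0.7574, 0.1136])]
tweezers [(0.66, [396.0, 164.0], [0.4442, -0.424])]
knife [(0.75, [252.0, 402.0], [0.7107, 0.3015])]
mallet [(0.62, [362.0, 132.0], [0.5411, -0.5529])]
oil_bottle [(0.81, [304.0, 164.0], [0.6896, -0.3953]), (0.3, [243.0, 317.0], [0.7634, 0.1113])]
sil 0.79 [345. 259.]
gr 0.79 ((347.5046081542969, 247.08306884765625), (144.99864196777344, 121.368408203125), 86.8201675415039)
```

```bash
python3 - <<'E'
from h import *
c=eyes.camera('top');s=eyes.camera('side')
for n,c in(('top',c),('side',s)):
    im=c['color'];hsv=cv2.cvtColor(im,cv2.COLOR_BGR2HSV)
    m=((hsv[...,1]>70)&(hsv[...,2]>70)&(hsv[...,0]>12)&(hsv[...,0]<35)).astype(np.uint8)
    k,l,st,ce=cv2.connectedComponentsWithStats(m)
    for i in range(1,k):
        if 150<st[i,4]<6000:
            ct=cv2.findContours((l==i).astype(np.uint8),0,cv2.CHAIN_APPROX_NONE)[0][0][:,0]
            w=np.array([at_z(c,p,.066)[:2] for p in ct],np.float32)
            r=cv2.minAreaRect(w*1000);print(n,st[i],np.round(r[0],1),np.round(r[1],1),round(r[2],1))
    if n=='top': a=cv2.resize(im[120:380,80:560],None,fx=1.65,fy=1.65,interpolation=cv2.INTER_CUBIC);cv2.imwrite('pics/a.png',a)
    else: cv2.imwrite('pics/b.png',cv2.resize(im[110:440,200:520],None,fx=1.8,fy=1.8,interpolation=cv2.INTER_CUBIC))
t=eyes.camera('top')
q=eyes.silhouettes('tray_floor',t)
for r in q[:2]:
    ct=np.argwhere(r['mask'])[:,::-1][::3]; w=np.array([at_z(t,p,.028)[:2] for p in ct],np.float32)*1000
    print('tray',r['p'],cv2.minAreaRect(w))
E
```

```text
top [ 359  217   34   62 1282] [ 585.2 -193.8] [133.1  47.9] 12.0
top [ 315  225   33   62 1292] [566.9 -95.4] [133.2  48.2] 11.4
top [ 270  233   33   63 1301] [549.3   4. ] [132.6  47.9] 12.9
side [310 193  58  19 897] [ 585.  -191.9] [134.1  54.5] 11.9
side [ 313  222   62   21 1023] [566.9 -94. ] [134.   53.6] 11.6
side [ 317  254   64   24 1168] [548.4   4. ] [133.   54.4] 12.9
tray 0.98 ((489.71722412109375, 317.7220153808594), (165.64012145996094, 207.996826171875), 87.09784698486328)
```

View pics/a.png

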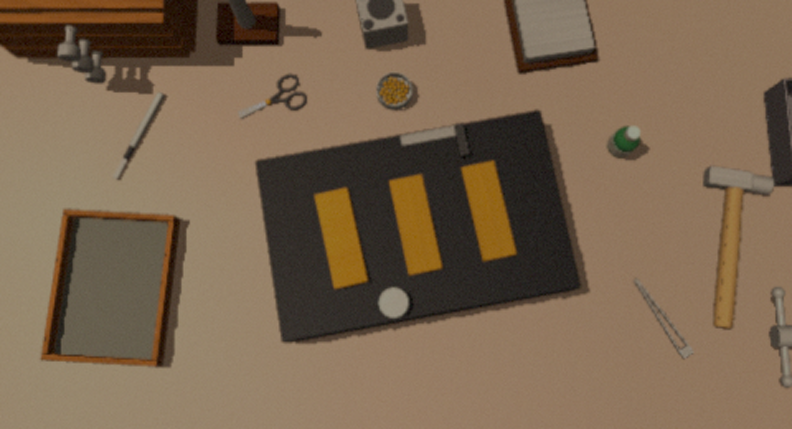

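View pics/b.png

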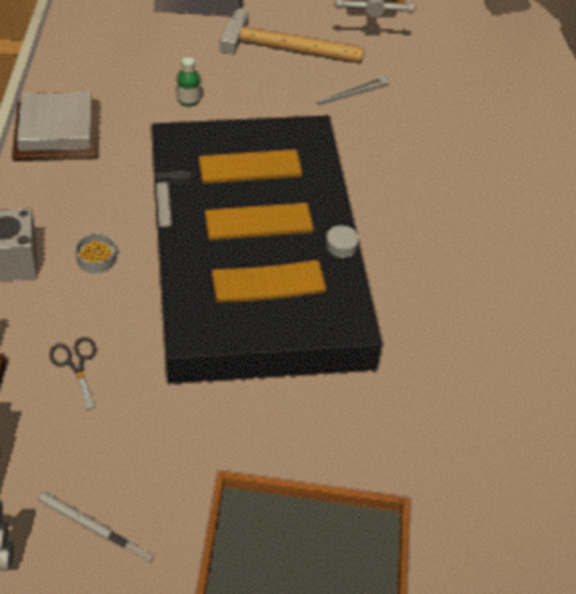

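The top view (crop) shows the tray at about (110,285), the three lids at (340,240), (415,225) and (488,210), and the small tin at (393,302). In the side view, the nearest lid, which is the robot's left one, looks slightly curved along its edge at (216–325, 270–300). I'll test that one by feel first.

>>> {"fn": "send_rows", "kwargs": {"steps": [{"slide": [42,-42,0],"roll": 0},{"slide": [42,-42,0],"roll": 0},{"slide": [42,-42,0],"roll": 0},{"slide": [42,-42,0],"roll": 0},{"slide": [42,-42,0],"roll": 0},{"slide": [42,-42,0],"roll": 0},{"slide": [42,-42,0],"roll": 0},{"slide": [42,-42,0],"roll": 0},{"slide": [42,-42,0],"roll": 0},{"slide": [42,-42,0],"roll": 0},{"slide": [41,-42,0],"roll": 0},{"slide": [0,0,0],"roll": 8.3}], "fingers": 0, "force": 20}}

```text
clock: 3.3
eef_pos: [0.4992, -0.0032, 0.2139]
tcp_rot: [-3.119, -0.36, -0.003]
wrist_force: [-0.3, -1.5, 0.3]
grip_width: 0.0005
```

```bash
cat >> h.py <<'E'
from scipy.spatial.transform import Rotation as Ro
def to(x,y,z,yaw=None):
    o=get_obs();R=Ro.from_rotvec(o['tcp_rot']).as_matrix();p=np.array(o['eef_pos'])
    print('t',round(float(o['clock']),2),'pos',np.round(p*1000,1),'yaw',round(np.degrees(np.arctan2(R[1,0],R[0,0])),2),'tilt',np.round(R[:,2],3),'F',np.round(o['wrist_force'],1),'w',round(float(o['grip_width'])*1000,1))
    print('slide',np.round(R.T@(np.array([x,y,z])-p*1000),1))
E
python3 - <<'E'
from h import *
to(498.3,-7.6,94)
# tray outer rim corners from picture
c=eyes.camera('top')
P=[(42,358),(158,363),(178,215),(67,210)]
w=np.array([at_z(c,(u/1.65+80,v/1.65+120),.028)[:2]*1000 for u,v in P]);print(np.round(w),w.mean(0))
E
```

```text
t 3.3 pos [499.2  -3.2 213.9] yaw 13.16 tilt [ 0.002  0.003 -1.   ] F [-0.3 -1.5  0.3] w 0.5
slide [ -2.2   4.3 119.9]
[[393. 404.]
 [385. 249.]
 [586. 233.]
 [594. 388.]] [489.66024346 318.42781248]
```

>>> {"fn": "send_rows", "kwargs": {"steps": [{"slide": [-2.2,4.3,20],"roll": 0},{"slide": [0,0,30],"roll": 0},{"slide": [0,0,30],"roll": 0},{"slide": [0,0,20],"roll": 0},{"slide": [0,0,14],"roll": 0},{"slide": [0,0,6],"roll": 0},{"slide": [0,0,2],"roll": 0},{"slide": [0,0,2],"roll": 0},{"slide": [0,0,2],"roll": 0},{"slide": [0,0,2],"roll": 0},{"slide": [0,0,2],"roll": 0},{"slide": [0,0,0],"roll": 0}]}}

```text
clock: 4.85
eef_pos: [0.4965, -0.0133, 0.0835]
tcp_rot: [-3.122, -0.353, 0.001]
wrist_force: [0.3, 0.3, 0.3]
grip_width: 0.0007
```

```bash
python3 - <<'E'
from h import *
to(498.3,-7.6,80)
E
```

```text
t 4.85 pos [496.5 -13.3  83.5] yaw 12.89 tilt [-0. -0. -1.] F [0.3 0.3 0.3] w 0.7
slide [ 3.1 -5.2  3.5]
```

>>> {"fn": "send_rows", "kwargs": {"steps": [{"slide": [3,-5,0],"roll": 0},{"slide": [0,0,1],"roll": 0},{"slide": [0,0,1],"roll": 0},{"slide": [0,0,0],"roll": 0}]}}

```text
clock: 5.35
eef_pos: [0.4982, -0.0079, 0.0815]
tcp_rot: [3.122, 0.353, -0.0]
wrist_force: [0.3, 0.1, 0.1]
grip_width: 0.0006
```

```bash
python3 - <<'E'
from h import *
to(498.3,-7.6,80)
E
```

```text
t 5.35 pos [498.2  -7.9  81.5] yaw 12.89 tilt [-0. -0. -1.] F [0.3 0.1 0.1] w 0.6
slide [ 0.1 -0.3  1.5]
```

>>> {"fn": "send_rows", "kwargs": {"steps": [{"slide": [0,0,0.7],"roll": 0},{"slide": [0,0,0.6],"roll": 0},{"slide": [0,0,0],"roll": 0}]}}

```text
clock: 5.72
eef_pos: [0.4983, -0.0078, 0.0803]
tcp_rot: [3.122, 0.352, -0.0]
wrist_force: [0.0, 0.2, 0.4]
grip_width: 0.0002
```

>>> {"fn": "send_rows", "kwargs": {"steps": [{"slide": [0,0,0.5],"roll": 0},{"slide": [0,0,0.5],"roll": 0},{"slide": [0,0,0],"roll": 0}]}}

```text
clock: 6.1
eef_pos: [0.4984, -0.0078, 0.0793]
tcp_rot: [-3.122, -0.353, 0.0]
wrist_force: [-0.0, -0.1, 0.5]
grip_width: 0.0004
```

>>> {"fn": "send_rows", "kwargs": {"steps": [{"slide": [0,0,0.5],"roll": 0},{"slide": [0,0,0.5],"roll": 0},{"slide": [0,0,0],"roll": 0}]}}

```text
clock: 6.48
eef_pos: [0.4983, -0.0078, 0.0783]
tcp_rot: [-3.122, -0.353, 0.0]
wrist_force: [-0.9, 0.4, 0.4]
grip_width: 0.0004
```

```bash
python3 - <<'E'
from h import *
a=eyes.camera('side')['color'][150:330,230:450];b=eyes.camera('top')['color'][150:330,230:450]
cv2.imwrite('pics/c.png',cv2.resize(np.hstack([a,b]),None,fx=1.8,fy=3.0)[:,:,:] if 0 else cv2.resize(np.vstack([a,b]),None,fx=1.66,fy=1.66,interpolation=cv2.INTER_CUBIC))
for _ in range(1): print(get_obs()['wrist_force'],get_obs()['moment'])
E
```

```text
[ 0.03371865 -0.05487074 -0.14617223] [ 0.04311957 -0.04595034  0.00485387]
```

View pics/c.png

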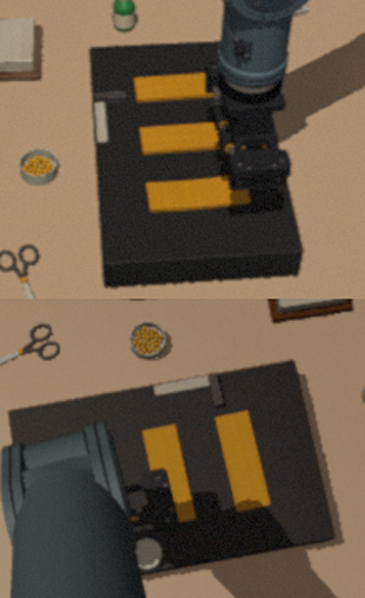

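The finger is over the near end of the left lid, around (250,200) in the side half, and isn't touching yet. I'll keep going down.

>>> {"fn": "send_rows", "kwargs": {"steps": [{"slide": [0,0,0.5],"roll": 0},{"slide": [0,0,0.5],"roll": 0},{"slide": [0,0,0],"roll": 0}]}}

```text
clock: 6.95
eef_pos: [0.4983, -0.0078, 0.0773]
tcp_rot: [3.122, 0.353, -0.0]
wrist_force: [0.3, -0.6, 0.2]
grip_width: 0.0004
```

>>> {"fn": "send_rows", "kwargs": {"steps": [{"slide": [0,0,0.5],"roll": 0},{"slide": [0,0,0.5],"roll": 0},{"slide": [0,0,0],"roll": 0}]}}

```text
clock: 7.32
eef_pos: [0.4984, -0.0078, 0.0763]
tcp_rot: [-3.122, -0.353, 0.0]
wrist_force: [-0.1, -1.1, -0.4]
grip_width: 0.0004
```

>>> {"fn": "send_rows", "kwargs": {"steps": [{"slide": [0,0,0.5],"roll": 0},{"slide": [0,0,0.5],"roll": 0},{"slide": [0,0,0],"roll": 0}]}}

```text
clock: 7.7
eef_pos: [0.4983, -0.0078, 0.0752]
tcp_rot: [-3.122, -0.353, 0.0]
wrist_force: [-0.4, 0.1, 0.2]
grip_width: 0.0003
```

```bash
python3 - <<'E'
from h import *
F=[];M=[]
for _ in range(6):
    c=eyes.camera('side');o=get_obs();F.append(o['wrist_force']);M.append(o['moment'])
print(np.round(F,2),np.round(np.mean(M,0),3),o['joint_torque'])
im=c['color'][215:290,290:390];cv2.imwrite('pics/d.png',cv2.resize(im,None,fx=7,fy=7,interpolation=cv2.INTER_CUBIC))
E
```

```text
[[-0.13  0.2   0.38]
 [-0.97 -0.13  0.58]
 [-0.08 -0.28 -0.17]
 [ 0.53  0.15 -0.3 ]
 [-0.12  0.16 -0.55]
 [-0.77  0.28  0.22]] [0.03  0.007 0.   ] [-8.76121212e-04 -4.66847062e+01 -2.13807777e+00 -1.68346882e+01
  5.55557672e-04 -7.62652257e-02 -1.13007502e-06]
```

View pics/d.png

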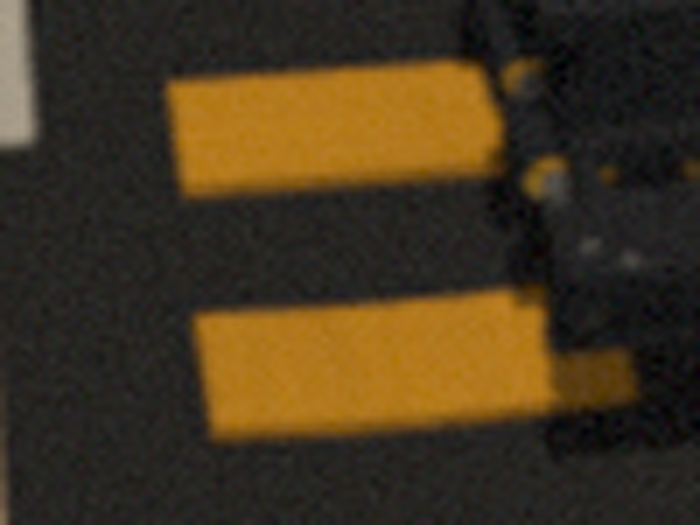

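In the close-up, the fingertip hovers over the lid's near end at about (560,340). The lid is bearing no force, so the closed tip must be shorter than stated. I'll keep going down in small steps.

>>> {"fn": "send_rows", "kwargs": {"steps": [{"slide": [0,0,0.5],"roll": 0},{"slide": [0,0,0.5],"roll": 0},{"slide": [0,0,0],"roll": 0}]}}

```text
clock: 8.38
eef_pos: [0.4983, -0.0078, 0.0743]
tcp_rot: [-3.122, -0.353, 0.0]
wrist_force: [0.6, 0.5, 0.0]
grip_width: 0.0005
```

>>> {"fn": "send_rows", "kwargs": {"steps": [{"slide": [0,0,0.5],"roll": 0},{"slide": [0,0,0.5],"roll": 0},{"slide": [0,0,0],"roll": 0}]}}

```text
clock: 8.75
eef_pos: [0.4984, -0.0078, 0.0733]
tcp_rot: [3.122, 0.353, -0.0]
wrist_force: [-0.8, -0.4, 0.7]
grip_width: 0.0003
```

>>> {"fn": "send_rows", "kwargs": {"steps": [{"slide": [0,0,0.5],"roll": 0},{"slide": [0,0,0.5],"roll": 0},{"slide": [0,0,0],"roll": 0}]}}

```text
clock: 9.12
eef_pos: [0.4984, -0.0078, 0.0723]
tcp_rot: [3.122, 0.353, -0.0]
wrist_force: [1.3, 0.5, -0.0]
grip_width: 0.0004
```

```bash
python3 - <<'E'
from h import *
import cv2
o=get_obs();p=np.array(o['eef_pos'])
v=[]
for n in('side','top'):
    c=eyes.camera(n);im=c['color'].copy()
    K=np.array([[c['fx'],0,c['cx']],[0,c['fy'],c['cy']],[0,0,1.]]);T=np.array(c['camera_from_world'])
    im=cv2.resize(im,None,fx=6,fy=6,interpolation=cv2.INTER_CUBIC)
    for dz,col in((-.014,(0,0,255)),(-.005,(0,255,0)),(.005,(255,0,0))):
      for dx in(-.009,.009):
        q=T[:3,:3]@(p+[dx*.975,dx*.22,dz])+T[:3,3];q=q*[1,-1,-1]
        u=cv2.projectPoints(q[None],np.zeros(3),np.zeros(3),K,np.array(c['dist'],float))[0].ravel()
        print(n,dz,np.round(u,1)); cv2.circle(im,tuple(int(x*6+3) for x in u),4,col,-1)
    if n=='side':x=im[235*6:285*6,305*6:400*6]
    cv2.imwrite('pics/e.png',cv2.convertScaleAbs(x,alpha=1.8,beta=20))
E
```

```text
side -0.014 [376.2 265.5]
side -0.014 [368.1 266.2]
side -0.005 [376.6 262.8]
side -0.005 [368.3 263.5]
side 0.005 [376.9 259.8]
side 0.005 [368.7 260.5]
top -0.014 [292.2 290.9]
top -0.014 [290.5 282.9]
top -0.005 [291.9 290.6]
top -0.005 [290.2 282.5]
top 0.005 [291.5 290.2]
top 0.005 [289.8 282. ]
```

View pics/e.png

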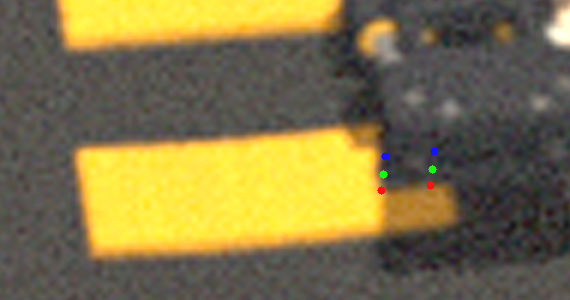

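The projected tip dots (red) land right at the visible tip's lower edge, about (405,187). The finger's thickness in y means it's probably still a few mm above the lid, so I'll keep feeling down.

>>> {"fn": "send_rows", "kwargs": {"steps": [{"slide": [0,0,0.5],"roll": 0},{"slide": [0,0,0.5],"roll": 0},{"slide": [0,0,0],"roll": 0}]}}

```text
clock: 9.6
eef_pos: [0.4983, -0.0078, 0.0712]
tcp_rot: [-3.122, -0.353, 0.0]
wrist_force: [0.2, 1.1, -0.3]
grip_width: 0.0007
```

>>> {"fn": "send_rows", "kwargs": {"steps": [{"slide": [0,0,0.5],"roll": 0},{"slide": [0,0,0.5],"roll": 0},{"slide": [0,0,0],"roll": 0}]}}

```text
clock: 9.98
eef_pos: [0.4983, -0.0078, 0.0702]
tcp_rot: [-3.122, -0.353, 0.0]
wrist_force: [0.0, -0.7, -0.1]
grip_width: 0.0002
```

>>> {"fn": "send_rows", "kwargs": {"steps": [{"slide": [0,0,0.5],"roll": 0},{"slide": [0,0,0.5],"roll": 0},{"slide": [0,0,0],"roll": 0}]}}

```text
clock: 10.35
eef_pos: [0.4983, -0.0078, 0.0692]
tcp_rot: [-3.122, -0.353, 0.0]
wrist_force: [-0.0, 0.7, -0.2]
grip_width: 0.0006
```

>>> {"fn": "send_rows", "kwargs": {"steps": [{"slide": [0,0,0.5],"roll": 0},{"slide": [0,0,0.5],"roll": 0},{"slide": [0,0,0],"roll": 0}]}}

```text
clock: 10.72
eef_pos: [0.4983, -0.0078, 0.0682]
tcp_rot: [-3.122, -0.353, 0.0]
wrist_force: [-1.0, -0.7, -0.3]
grip_width: 0.0004
```

>>> {"fn": "send_rows", "kwargs": {"steps": [{"slide": [0,0,0.5],"roll": 0},{"slide": [0,0,0.5],"roll": 0},{"slide": [0,0,0],"roll": 0}]}}

```text
clock: 11.1
eef_pos: [0.4983, -0.0078, 0.0672]
tcp_rot: [-3.122, -0.353, 0.0]
wrist_force: [-0.2, -0.7, 0.4]
grip_width: 0.0003
```

```bash
python3 - <<'E'
from h import *
import cv2
c=eyes.camera('side');F=[]
for _ in range(3): eyes.camera('top');F.append(get_obs()['wrist_force'])
print(np.round(F,1))
im=cv2.resize(c['color'],None,fx=8,fy=8,interpolation=cv2.INTER_CUBIC)
x=im[230*8:290*8,330*8:420*8]
cv2.imwrite('pics/f.png',cv2.convertScaleAbs(x,alpha=3,beta=0))
E
```

```text
[[ 0.1 -0.1  0.7]
 [ 0.2  0.6  0.6]
 [-0.4  0.8 -0.5]]
```

View pics/f.png

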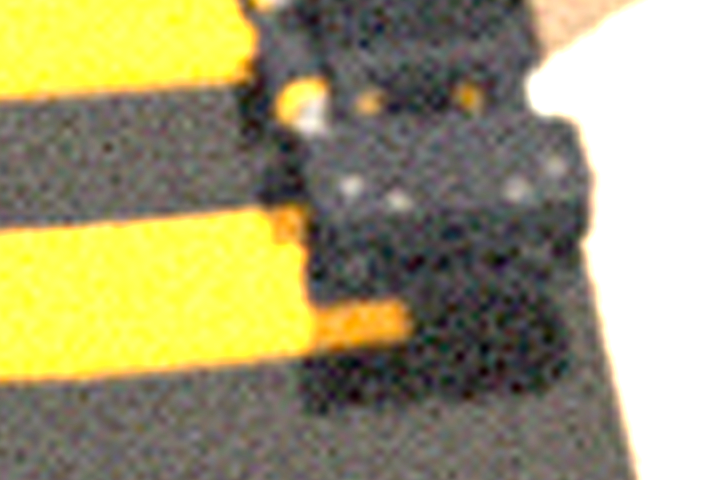

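The enhanced view shows the finger's lower edge at about (360,297), above the lid surface, with the lid's near edge in shadow at (360,325). The arm follows its command exactly, so there's still no contact and I'll go on.

>>> {"fn": "send_rows", "kwargs": {"steps": [{"slide": [0,0,0.5],"roll": 0},{"slide": [0,0,0.5],"roll": 0},{"slide": [0,0,0],"roll": 0}]}}

```text
clock: 11.68
eef_pos: [0.4983, -0.0078, 0.0663]
tcp_rot: [-3.122, -0.353, 0.0]
wrist_force: [0.4, -0.1, 0.4]
grip_width: 0.0006
```

>>> {"fn": "send_rows", "kwargs": {"steps": [{"slide": [0,0,0.5],"roll": 0},{"slide": [0,0,0.5],"roll": 0},{"slide": [0,0,0],"roll": 0}]}}

```text
clock: 12.05
eef_pos: [0.4984, -0.0078, 0.0653]
tcp_rot: [-3.122, -0.353, 0.0]
wrist_force: [0.1, 0.3, -0.0]
grip_width: 0.0003
```

>>> {"fn": "send_rows", "kwargs": {"steps": [{"slide": [0,0,0.5],"roll": 0},{"slide": [0,0,0.5],"roll": 0},{"slide": [0,0,0],"roll": 0}]}}

```text
clock: 12.42
eef_pos: [0.4984, -0.0078, 0.0643]
tcp_rot: [3.122, 0.353, -0.0]
wrist_force: [0.2, -0.2, 0.2]
grip_width: 0.0005
```

>>> {"fn": "send_rows", "kwargs": {"steps": [{"slide": [0,0,0.5],"roll": 0},{"slide": [0,0,0.5],"roll": 0},{"slide": [0,0,0],"roll": 0}]}}

```text
clock: 12.8
eef_pos: [0.4984, -0.0078, 0.0633]
tcp_rot: [3.122, 0.353, -0.0]
wrist_force: [0.4, -0.2, -0.2]
grip_width: 0.0003
```

>>> {"fn": "send_rows", "kwargs": {"steps": [{"slide": [0,0,0.5],"roll": 0},{"slide": [0,0,0.5],"roll": 0},{"slide": [0,0,0],"roll": 0}]}}

```text
clock: 13.18
eef_pos: [0.4983, -0.0078, 0.0623]
tcp_rot: [3.122, 0.353, -0.0]
wrist_force: [-0.2, 0.6, -0.1]
grip_width: 0.0005
```

>>> {"fn": "send_rows", "kwargs": {"steps": [{"slide": [0,0,0.5],"roll": 0},{"slide": [0,0,0.5],"roll": 0},{"slide": [0,0,0],"roll": 0}]}}

```text
clock: 13.55
eef_pos: [0.4983, -0.0078, 0.0613]
tcp_rot: [-3.122, -0.353, 0.0]
wrist_force: [0.1, 0.3, 0.5]
grip_width: 0.0005
```

```bash
python3 - <<'E'
from h import *
c=eyes.camera('side')
for u in(360,364,368,371,374,377,380,384): print(u,c['color'][254:282,u,2])
o=get_obs();print(o['wrist_force'],o['joint_torque'])
E
```

```text
360 [ 33  47  96 163 178 177 180 178 177 177 181 177 179 176 177 180 179 178
 177 150 118  72  36  38  38  40  32  41]
364 [ 23  30  71  85  88  86  95 118 168 184 181 181 177 178 183 183 180 180
 159 133  89  49  41  38  34  43  37  45]
368 [ 28  26  38  42  35  30  36  39  45  46  41  41  33  38  46  61  79  98
 108  97  51  29  22  15  17  19  15  15]
371 [47 40 35 35 33 41 28 30 27 16 30 30 30 25 18 35 66 87 87 59 33 25 19 17
 16 21 14 22]
374 [56 65 47 33 34 34 22 24 18 23 30 37 31 21 24 46 80 87 82 50 18 17 12 16
 25 11 20 13]
377 [24 37 34 45 33 22 31 26 13 26 29 15 15 24 34 54 82 86 66 37 10 26 19 13
 20 24 21 15]
380 [34 40 52 58 44 27 23 27 25 26 23 21 21 24 21 41 62 67 37 22 17 14 12 12
 12 18  7 30]
384 [35 33 40 37 30 34 23 25 17 24 26 17  5 21 12 12 19  2 20 10 25 15  6 16
 19 10  8 32]
[ 0.71385473 -0.05482662  0.19953803] [-7.51109601e-04 -4.73228109e+01 -2.11059764e+00 -1.61009681e+01
  1.68769686e-03 -7.75434240e-02 -7.09811538e-04]
```

>>> {"fn": "send_rows", "kwargs": {"steps": [{"slide": [0,0,0.5],"roll": 0},{"slide": [0,0,0.5],"roll": 0},{"slide": [0,0,0],"roll": 0}]}}

```text
clock: 13.98
eef_pos: [0.4983, -0.0078, 0.0602]
tcp_rot: [-3.122, -0.353, 0.0]
wrist_force: [-0.4, -0.4, -0.3]
grip_width: 0.0004
```

>>> {"fn": "send_rows", "kwargs": {"steps": [{"slide": [0,0,0.5],"roll": 0},{"slide": [0,0,0.5],"roll": 0},{"slide": [0,0,0],"roll": 0}]}}

```text
clock: 14.35
eef_pos: [0.4983, -0.0078, 0.0592]
tcp_rot: [3.122, 0.353, -0.0]
wrist_force: [-0.6, -0.2, -0.9]
grip_width: 0.0002
```

>>> {"fn": "send_rows", "kwargs": {"steps": [{"slide": [0,0,0.5],"roll": 0},{"slide": [0,0,0.5],"roll": 0},{"slide": [0,0,0],"roll": 0}]}}

```text
clock: 14.72
eef_pos: [0.4983, -0.0078, 0.0582]
tcp_rot: [-3.122, -0.353, 0.0]
wrist_force: [0.6, 0.1, 0.8]
grip_width: 0.0005
```

```bash
python3 - <<'E'
from h import *
import cv2
a=eyes.camera('side');b=eyes.camera('top');print(np.round(get_obs()['wrist_force'],1))
A=cv2.resize(a['color'][180:290,300:420],None,fx=5,fy=5,interpolation=cv2.INTER_CUBIC)
B=cv2.resize(b['color'][200:320,250:340],None,fx=5,fy=5,interpolation=cv2.INTER_CUBIC)
h=550;I=np.zeros((600,1050,3),np.uint8);I[:550,:600]=A;I[:600,600:1050]=B
cv2.imwrite('pics/g.png',cv2.convertScaleAbs(cv2.resize(I,(800,457)),alpha=2.5))
for r in (a,b):
    q=eyes.tip_of('lid_place_left',r);print([(x['p'],x['at']) for x in q[:2]])
E
```

```text
[-0.3 -0.1 -0.8]
[(0.81, [346.6, 263.3]), (0.64, [305.1, 162.5])]
[]
```

View pics/g.png

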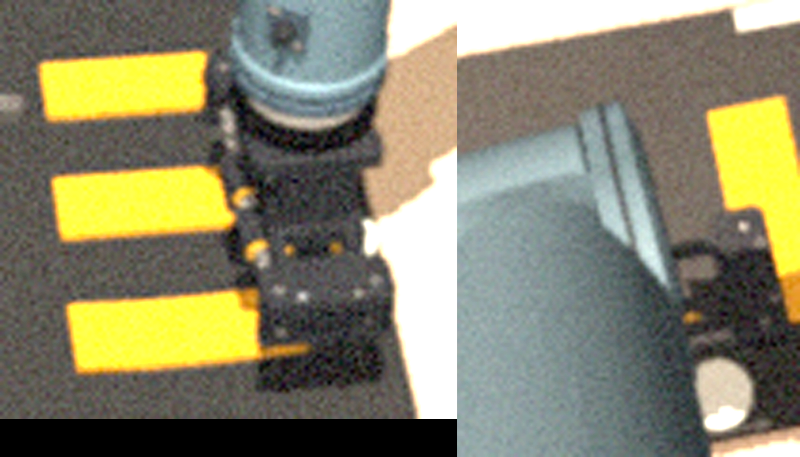

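The picture shows the gripper body's outer ends, at (320,300) on the side half and (745,230) on the top half. The real fingertip is hidden behind the body, so I'll triangulate the body to check its height.

```bash
python3 - <<'E'
from h import *
import cv2
a=eyes.camera('side');b=eyes.camera('top')
def proj(c,P):
    K=np.array([[c['fx'],0,c['cx']],[0,c['fy'],c['cy']],[0,0,1.]]);T=np.array(c['camera_from_world'])
    q=(T[:3,:3]@P+T[:3,3])*[1,-1,-1]
    return cv2.projectPoints(q[None],np.zeros(3),np.zeros(3),K,np.array(c['dist'],float))[0].ravel()
f=800/1050
p=np.array(get_obs()['eef_pos'])
for z in(.08,.1,.12,.14,.16,.18):
    w=at_z(b,(745/f/5+250-120,228/f/5+200),z); u=proj(a,w); d=(w-p)*1000
    y=np.radians(12.9); print(z,np.round(w*1000),'tool',round(d[0]*np.cos(y)+d[1]*np.sin(y)),round(-d[0]*np.sin(y)+d[1]*np.cos(y)),'side crop',np.round((u-[300,180])*5*f))
# nominal body box
R=Ro.from_rotvec(get_obs()['tcp_rot']).as_matrix()
A=cv2.resize(a['color'],None,fx=5,fy=5,interpolation=cv2.INTER_CUBIC);A=cv2.convertScaleAbs(A,alpha=2.5);B=cv2.convertScaleAbs(cv2.resize(b['color'],None,fx=5,fy=5,interpolation=cv2.INTER_CUBIC),alpha=2.5)
for im,c in((A,a),(B,b)):
  for dz in(-50,):
    q=[proj(c,p+R@(np.array([sx*37.5,sy*93.5,dz])/1000)) for sx,sy in((1,1),(1,-1),(-1,-1),(-1,1))]
    cv2.polylines(im,[np.int32(np.array(q)*5+2)],True,(0,0,255),2)
  q=[proj(c,p+R@(np.array([sx*9,sy*17,14])/1000)) for sx,sy in((1,1),(1,-1),(-1,-1),(-1,1))]
  cv2.polylines(im,[np.int32(np.array(q)*5+2)],True,(255,0,255),2)
I=np.zeros((600,1050,3),np.uint8);I[:,:600]=A[180*5:300*5,300*5:420*5];I[:,600:]=B[1000:1600,1250:1700]
cv2.imwrite('pics/i.png',cv2.resize(I,(800,457)))
E
```

```text
0.08 [555. -83.  80.] tool 38 -86 side crop [186. 197.]
0.1 [552. -83. 100.] tool 35 -85 side crop [193. 174.]
0.12 [549. -83. 120.] tool 32 -85 side crop [200. 150.]
0.14 [546. -83. 140.] tool 29 -84 side crop [207. 126.]
0.16 [543. -83. 160.] tool 26 -83 side crop [214. 101.]
0.18 [540. -83. 180.] tool 23 -83 side crop [221.  75.]
```

View pics/i.png

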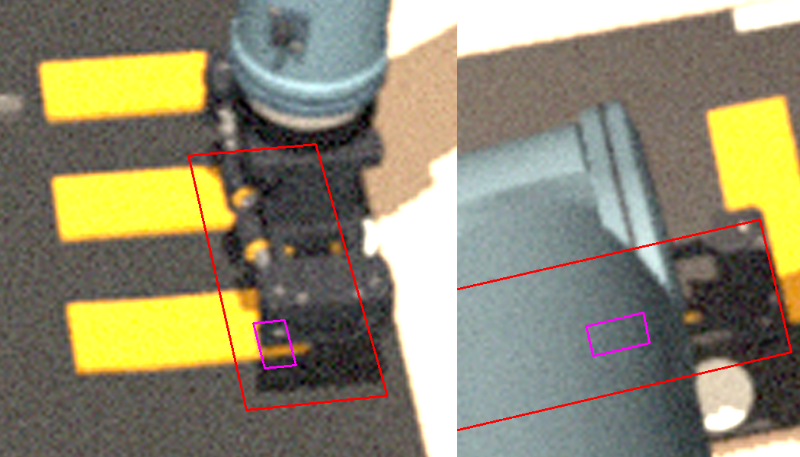

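```bash
python3 - <<'E'
from h import *
o=get_obs();print(np.round(o['joint_positions'],3),o['clock'])
E
```

```text
[ 0.118  0.537 -0.241  2.027  0.217  0.601 -1.616] 15.025
```

>>> {"fn": "send_rows", "kwargs": {"steps": [{"slide": [0,0,-10],"roll": 0},{"slide": [0,0,0],"roll": -10},{"slide": [0,0,0],"roll": -10},{"slide": [0,0,0],"roll": -10},{"slide": [0,0,0],"roll": -10},{"slide": [0,0,0],"roll": -10},{"slide": [0,0,0],"roll": -10},{"slide": [0,0,0],"roll": -10},{"slide": [0,0,0],"roll": -10},{"slide": [0,0,0],"roll": -10},{"slide": [0,0,0],"roll": 0}]}}

```text
clock: 16.4
eef_pos: [0.4986, -0.0081, 0.0687]
tcp_rot: [1.96, 2.454, 0.001]
wrist_force: [-0.2, -0.6, -0.2]
grip_width: 0.0003
```

```bash
python3 - <<'E'
from h import *
import cv2
a=eyes.camera('side');to(498.3,-7.6,80)
def proj(c,P):
    K=np.array([[c['fx'],0,c['cx']],[0,c['fy'],c['cy']],[0,0,1.]]);T=np.array(c['camera_from_world'])
    q=(T[:3,:3]@P+T[:3,3])*[1,-1,-1]
    return cv2.projectPoints(q[None],np.zeros(3),np.zeros(3),K,np.array(c['dist'],float))[0].ravel()
p=np.array(get_obs()['eef_pos']);R=Ro.from_rotvec(get_obs()['tcp_rot']).as_matrix()
A=cv2.convertScaleAbs(cv2.resize(a['color'],None,fx=5,fy=5,interpolation=cv2.INTER_CUBIC),alpha=2.5)
for z in range(40,161,20):
    u=proj(a,np.array([p[0],p[1],z/1000]));print(z,u)
    cv2.circle(A,tuple(np.int32(u*5+2).tolist()),3,(0,0,255) if z!=100 else (255,0,0),-1)
cv2.imwrite('pics/j.png',A[180*5:290*5,290*5:430*5])
E
```

```text
t 16.45 pos [498.6  -8.   68.7] yaw 102.66 tilt [ 0. -0. -1.] F [-0.4 -0.7  0.4] w 0.6
slide [  0.5  -0.2 -11.3]
40 [371.44233299 271.14236238]
60 [372.11584534 265.24893371]
80 [372.80490596 259.22191011]
100 [373.51007212 253.05658626]
120 [374.2319286  246.74802803]
140 [374.97108945 240.29105816]
160 [375.72819987 233.68024077]
```

View pics/j.png

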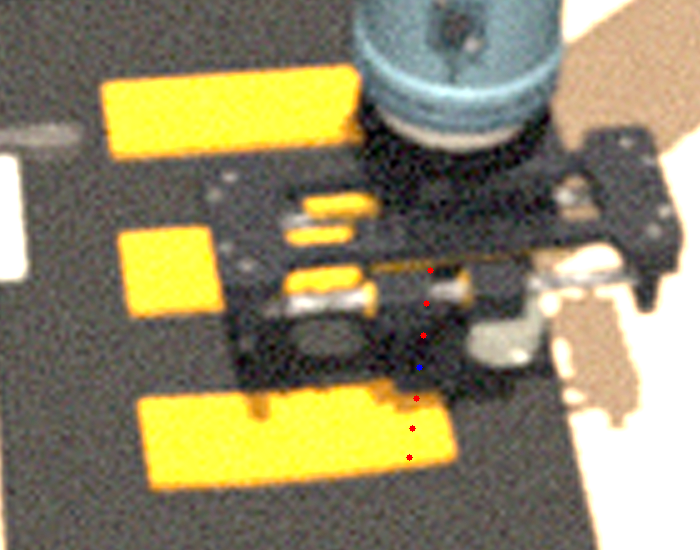

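With the gripper turned, the finger shows: its lower end is at about (420,385), over the lid's near end at (450,440). That puts the tip at roughly z = 90 mm, well above what the TCP reading implies, so I'll descend further by feel.

>>> {"fn": "send_rows", "kwargs": {"steps": [{"slide": [0,0,5],"roll": 0},{"slide": [0,0,4],"roll": 0},{"slide": [0,0,2],"roll": 0},{"slide": [0,0,2],"roll": 0},{"slide": [0,0,0],"roll": 0}]}}

```text
clock: 17.08
eef_pos: [0.4983, -0.0078, 0.0551]
tcp_rot: [-1.958, -2.457, 0.0]
wrist_force: [-0.1, 0.4, -0.9]
grip_width: 0.0007
```

```bash
python3 - <<'E'
from h import *
import cv2
to(498.3,-7.6,80)
A=[eyes.camera('side')['color'].astype(int) for _ in range(2)];a=sum(A)//2
for u in range(362,386,3): print(u,a[246:282,u,2])
E
```

```text
t 17.07 pos [498.3  -7.8  55.1] yaw 102.89 tilt [-0. -0. -1.] F [-0.1  0.4 -0.9] w 0.7
slide [  0.1   0.1 -24.9]
362 [ 64  45  25  18  22  11  18   9  15  37  76  98  89 113 162 180 182 182
 181 185 179 181 179 179 178 182 173 139  97  54  37  41  38  39  35  35]
365 [ 46  36  25  18  18  21  19  15  21  34  72  87  90  87  90  97 106 147
 173 180 184 180 181 181 183 179 161 134  80  46  35  39  37  38  44  37]
368 [ 27  23  24  21  26  13  14  20   5  10  16  12  27  35  42  55  73 104
 141 171 182 182 184 180 183 176 146 111  61  40  33  38  39  37  35  39]
371 [ 19  18  21  26  17  18  16  13  21  12  13  14  19  21  11  24  34  63
 101 149 178 184 184 185 180 163 132  89  48  36  39  43  37  37  38  41]
374 [ 24  28  25  24  20  13   9  15   7  13  18   8  11  19   6  22  47 100
 155 176 183 180 182 183 179 153 120  70  42  34  34  35  41  36  37  36]
377 [ 28  22  16  11   8  18  14  19  24  20  20  20  18  26  16  24  47  80
 113 165 183 182 182 182 168 135  92  51  34  33  41  40  37  39  37  34]
380 [  9  17  16  18  24  24  28  20  18  21  23  20  27  25  20  21  23  25
  43  73  86  97 120 128 123  99  62  39  37  37  39  42  39  36  36  40]
383 [29 19 14 29 31 27 16 18 18 17 15 16 14 17 14 16 18 37 41 39 39 38 38 36
 38 35 37 35 41 44 37 38 37 38 35 38]
```

>>> {"fn": "send_rows", "kwargs": {"steps": [{"slide": [0,0,2],"roll": 0},{"slide": [0,0,2],"roll": 0},{"slide": [0,0,1],"roll": 0},{"slide": [0,0,1],"roll": 0},{"slide": [0,0,0],"roll": 0}]}}

```text
clock: 17.8
eef_pos: [0.4983, -0.0078, 0.0492]
tcp_rot: [-1.958, -2.457, 0.0]
wrist_force: [0.4, -0.3, 1.3]
grip_width: 0.0004
```

>>> {"fn": "send_rows", "kwargs": {"steps": [{"slide": [0,0,0.6],"roll": 0},{"slide": [0,0,0.6],"roll": 0},{"slide": [0,0,0],"roll": 0}]}}

```text
clock: 18.18
eef_pos: [0.4983, -0.0078, 0.0481]
tcp_rot: [-1.958, -2.457, 0.0]
wrist_force: [-1.6, -0.4, 0.3]
grip_width: 0.0002
```

>>> {"fn": "send_rows", "kwargs": {"steps": [{"slide": [0,0,0.6],"roll": 0},{"slide": [0,0,0.6],"roll": 0},{"slide": [0,0,0],"roll": 0}]}}

```text
clock: 18.55
eef_pos: [0.4983, -0.0078, 0.0468]
tcp_rot: [-1.958, -2.457, 0.0]
wrist_force: [0.1, -0.6, 0.2]
grip_width: 0.0008
```

```bash
python3 - <<'E'
from h import *
import cv2
A=[eyes.camera('side')['color'].astype(int) for _ in range(2)];a=sum(A)//2
for u in range(365,380,3): print(u,a[254:282,u,2])
print(get_obs()['wrist_force'])
E
```

```text
365 [ 20  35  72  84  83  83  84  89  97  97 119 170 181 181 182 180 181 178
 162 129  80  49  33  33  38  36  37  40]
368 [ 24  19  15   7   3  19  23  20  35  39  50 108 166 183 183 182 182 176
 145 110  66  36  40  38  40  35  35  34]
371 [ 17   1  10  17   6  20  12  10  13  22  27  52 120 169 183 187 181 163
 134  86  52  35  34  38  39  35  40  38]
374 [  9  23   3  11  16  14  12  20  18  20  31  95 167 185 182 182 179 152
 122  70  33  37  40  39  39  40  35  35]
377 [ 19  13  23  18  18  23  17  22  18  24  54 115 173 185 182 180 167 136
  95  48  37  31  37  33  36  38  40  36]
[-0.32107169 -0.08450178 -0.90533365]
```

>>> {"fn": "send_rows", "kwargs": {"steps": [{"slide": [0,0,0.7],"roll": 0},{"slide": [0,0,0.7],"roll": 0},{"slide": [0,0,0],"roll": 0}]}}

```text
clock: 19.02
eef_pos: [0.4983, -0.0078, 0.0454]
tcp_rot: [-1.958, -2.457, 0.0]
wrist_force: [-1.6, 0.0, 0.5]
grip_width: 0.0007
```

>>> {"fn": "send_rows", "kwargs": {"steps": [{"slide": [0,0,0.7],"roll": 0},{"slide": [0,0,0.7],"roll": 0},{"slide": [0,0,0],"roll": 0}]}}

```text
clock: 19.4
eef_pos: [0.4984, -0.0078, 0.0441]
tcp_rot: [1.958, 2.457, -0.0]
wrist_force: [-0.2, -0.4, 1.3]
grip_width: 0.0004
```

>>> {"fn": "send_rows", "kwargs": {"steps": [{"slide": [0,0,0.5],"roll": 0},{"slide": [0,0,0.5],"roll": 0},{"slide": [0,0,0],"roll": 0}]}}

```text
clock: 19.77
eef_pos: [0.4982, -0.0079, 0.043]
tcp_rot: [-1.958, -2.457, 0.0]
wrist_force: [-1.0, -0.5, 1.4]
grip_width: 0.0007
```

>>> {"fn": "send_rows", "kwargs": {"steps": [{"slide": [0,0,0.5],"roll": 0},{"slide": [0,0,0.5],"roll": 0},{"slide": [0,0,0],"roll": 0}]}}

```text
clock: 20.15
eef_pos: [0.4983, -0.0078, 0.042]
tcp_rot: [-1.958, -2.457, 0.0]
wrist_force: [-0.5, -0.3, 2.4]
grip_width: 0.0003
```

>>> {"fn": "send_rows", "kwargs": {"steps": [{"slide": [0,0,0.5],"roll": 0},{"slide": [0,0,0.5],"roll": 0},{"slide": [0,0,0],"roll": 0}]}}

```text
clock: 20.52
eef_pos: [0.4983, -0.0079, 0.0414]
tcp_rot: [1.958, 2.457, -0.001]
wrist_force: [-2.0, -0.4, 6.3]
grip_width: 0.0004
```

>>> {"fn": "send_rows", "kwargs": {"steps": [{"slide": [0,0,0.1],"roll": 0},{"slide": [0,0,0],"roll": 0},{"slide": [0,0,0],"roll": 0},{"slide": [0,0,0],"roll": 0}]}}

```text
clock: 21.02
eef_pos: [0.4983, -0.0078, 0.0414]
tcp_rot: [1.958, 2.457, -0.001]
wrist_force: [-2.5, -0.3, 8.0]
grip_width: 0.0007
```

```bash
python3 - <<'E'
from h import *
import cv2
A=[eyes.camera('side')['color'] for _ in range(2)]
to(498,-8,41)
p=cv2.imread('pics/side0.png')
def half(col,lo,hi,up):  # subpixel lid edge rows
    s=col[lo:hi].astype(float); i=[k for k in range(len(s)-1) if (s[k]-110)*(s[k+1]-110)<0]
    return [round(lo+k+(110-s[k])/(s[k+1]-s[k]),2) for k in i]
for u in(320,323,326,330,335,340,345,350): print(u,half(p[:,u-1:u+2,2].mean(1),248,290,0),half((A[0][:,u-1:u+2,2].astype(int)+A[1][:,u-1:u+2,2]).mean(1)/2,248,290,0))
E
```

```text
t 21.12 pos [498.3  -7.9  41.4] yaw 102.89 tilt [-0. -0. -1.] F [-2.2 -0.9  6.5] w 0.3
slide [-0.1 -0.3  0.4]
320 [np.float64(259.31), np.float64(275.19)] [np.float64(257.62), np.float64(272.95)]
323 [np.float64(259.24), np.float64(276.51)] [np.float64(257.55), np.float64(275.19)]
326 [np.float64(259.04), np.float64(276.36)] [np.float64(257.58), np.float64(275.21)]
330 [np.float64(258.93), np.float64(276.27)] [np.float64(257.56), np.float64(275.25)]
335 [np.float64(258.61), np.float64(276.13)] [np.float64(258.26), np.float64(275.23)]
340 [np.float64(258.28), np.float64(275.9)] [np.float64(267.44), np.float64(275.23)]
345 [np.float64(257.88), np.float64(275.31)] [np.float64(262.84), np.float64(274.85)]
350 [np.float64(257.36), np.float64(275.06)] [np.float64(258.27), np.float64(260.53), np.float64(262.08), np.float64(274.55)]
```

The finger gave about 2.7 mm at 1.5–2.5 N and then bore firmly at about 7 N, and the far end rose about 1.5 px. The left lid is the bowed one. Next is its far end.

>>> {"fn": "send_rows", "kwargs": {"steps": [{"slide": [0,0,-1.5],"roll": 0},{"slide": [0,0,-1.5],"roll": 0},{"slide": [0,0,-3],"roll": 0},{"slide": [0,0,-6],"roll": 0},{"slide": [0,20,0],"roll": 0},{"slide": [0,42,0],"roll": 0},{"slide": [0,42,0],"roll": 0},{"slide": [0,0,3],"roll": 0},{"slide": [0,0,2],"roll": 0},{"slide": [0,0,1.5],"roll": 0},{"slide": [0,0,1.5],"roll": 0},{"slide": [0,0,0],"roll": 0}]}}

```text
clock: 22.62
eef_pos: [0.5994, 0.0151, 0.045]
tcp_rot: [-1.958, -2.457, 0.001]
wrist_force: [0.0, 0.3, 1.0]
grip_width: 0.0006
```

```bash
python3 - <<'E'
from h import *
to(599.7,15.6,45)
E
```

```text
t 22.62 pos [599.4  15.1  45. ] yaw 102.88 tilt [-0. -0. -1.] F [0.  0.3 1. ] w 0.6
slide [ 0.4  0.4 -0. ]
```

>>> {"fn": "send_rows", "kwargs": {"steps": [{"slide": [0,0,1],"roll": 0},{"slide": [0,0,1],"roll": 0},{"slide": [0,0,1],"roll": 0},{"slide": [0,0,0.5],"roll": 0},{"slide": [0,0,0],"roll": 0}]}}

```text
clock: 23.25
eef_pos: [0.6002, 0.0155, 0.0417]
tcp_rot: [1.958, 2.456, 0.001]
wrist_force: [1.0, 0.4, 1.1]
grip_width: 0.0004
```

>>> {"fn": "send_rows", "kwargs": {"steps": [{"slide": [0,0,0.4],"roll": 0},{"slide": [0,0,0.4],"roll": 0},{"slide": [0,0,0],"roll": 0},{"slide": [0,0,0],"roll": 0}]}}

```text
clock: 23.75
eef_pos: [0.6002, 0.0154, 0.0414]
tcp_rot: [1.958, 2.456, 0.0]
wrist_force: [-0.9, -0.3, 8.3]
grip_width: 0.0007
```

>>> {"fn": "send_rows", "kwargs": {"steps": [{"slide": [0,0,0],"roll": 0},{"slide": [0,0,0],"roll": 0},{"slide": [0,0,0],"roll": 0},{"slide": [0,0,0],"roll": 0}]}}

```text
clock: 24.25
eef_pos: [0.6002, 0.0154, 0.0414]
tcp_rot: [1.958, 2.456, 0.0]
wrist_force: [-0.3, -0.5, 6.9]
grip_width: 0.0006
```

```bash
python3 - <<'E'
from h import *
A=[eyes.camera('side')['color'] for _ in range(2)]
to(549,4,60)
p=cv2.imread('pics/side0.png')
def half(s,lo,hi):
    s=s[lo:hi].astype(float); i=[k for k in range(len(s)-1) if (s[k]-110)*(s[k+1]-110)<0]
    return [round(float(lo+k+(110-s[k])/(s[k+1]-s[k])),2) for k in i]
for u in(365,368,371,374,377): print(u,half(p[:,u-1:u+2,2].mean(1),245,290),half((A[0][:,u-1:u+2,2].astype(int)+A[1][:,u-1:u+2,2]).mean(1)/2,245,290))
E
```

```text
t 24.35 pos [600.2  15.5  41.4] yaw 102.89 tilt [ 0.001 -0.    -1.   ] F [ 0.2 -0.1  5.8] w 0.2
slide [  0.2 -52.5 -18.6]
365 [255.51, 273.24] [261.33, 272.34]
368 [255.15, 272.77] [263.54, 271.58]
371 [254.68, 272.34] [259.8, 271.31]
374 [254.36, 272.04] [252.58, 270.59]
377 [256.45, 271.42] [254.67, 270.16]
```

>>> {"fn": "send_rows", "kwargs": {"steps": [{"slide": [0,0,-1.5],"roll": 0},{"slide": [0,0,-1.5],"roll": 0},{"slide": [0,0,-6],"roll": 0},{"slide": [0,0,-25],"roll": 0},{"slide": [0,-52.5,0],"roll": 0},{"slide": [0,0,0],"roll": 10},{"slide": [0,0,0],"roll": 10},{"slide": [0,0,0],"roll": 10},{"slide": [0,0,0],"roll": 10},{"slide": [0,0,0],"roll": 10},{"slide": [0,0,0],"roll": 10},{"slide": [0,0,0],"roll": 10}]}}

```text
clock: 25.85
eef_pos: [0.548, 0.0038, 0.0747]
tcp_rot: [-3.015, -0.881, 0.002]
wrist_force: [-0.1, 0.2, 0.4]
grip_width: 0.0008
```

>>> {"fn": "send_rows", "kwargs": {"steps": [{"slide": [0,0,0],"roll": 10},{"slide": [0,0,0],"roll": 10},{"slide": [0,0,0],"roll": 0},{"slide": [0,0,0],"roll": 0}], "fingers": 0.75}}

```text
clock: 26.35
eef_pos: [0.5483, 0.0038, 0.0747]
tcp_rot: [-3.121, -0.358, 0.001]
wrist_force: [-0.2, 0.1, 0.4]
grip_width: 0.0382
```

```bash
python3 - <<'E'
from h import *
to(549,4,45)
a=eyes.camera('side');im=a['color']
cv2.imwrite('pics/k.png',cv2.convertScaleAbs(cv2.resize(im[180:290,290:430],None,fx=5,fy=5,interpolation=cv2.INTER_CUBIC),alpha=2.5))
E
```

```text
t 26.35 pos [548.3   3.8  74.7] yaw 13.09 tilt [-0.  0. -1.] F [-0.2  0.1  0.4] w 38.2
slide [ 0.7 -0.1 29.7]
```

View pics/k.png

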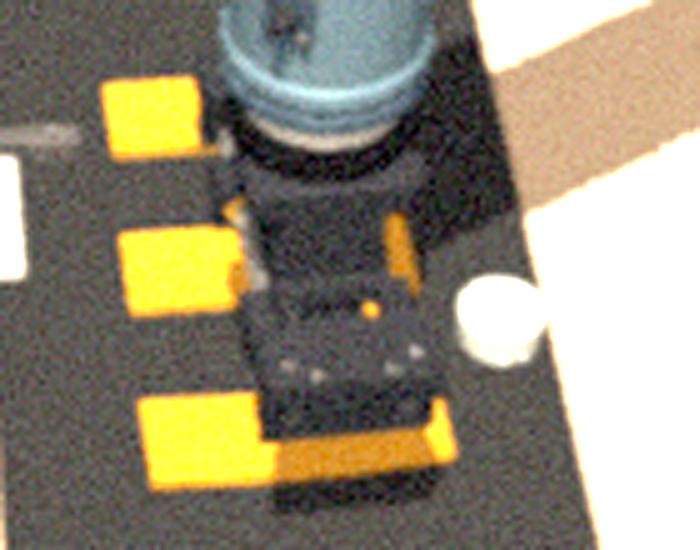

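The gripper is centred over the left lid, with the body at about (345,400), and the fingers are still opening. The lid lies back in place.

>>> {"fn": "send_rows", "kwargs": {"steps": [{"slide": [0.7,0,4],"roll": 0},{"slide": [0,0,4],"roll": 0},{"slide": [0,0,2],"roll": 0},{"slide": [0,0,2],"roll": 0},{"slide": [0,0,2],"roll": 0}]}}

```text
clock: 27.02
eef_pos: [0.5493, 0.0039, 0.0606]
tcp_rot: [3.122, 0.353, 0.0]
wrist_force: [-0.4, 0.3, 0.0]
grip_width: 0.066
```

>>> {"fn": "send_rows", "kwargs": {"steps": [{"slide": [0,0,2],"roll": 0},{"slide": [0,0,2],"roll": 0},{"slide": [0,0,2],"roll": 0},{"slide": [0,0,2],"roll": 0},{"slide": [0,0,1],"roll": 0},{"slide": [0,0,1],"roll": 0}]}}

```text
clock: 27.78
eef_pos: [0.5493, 0.0038, 0.0506]
tcp_rot: [3.122, 0.353, -0.0]
wrist_force: [-0.5, -0.1, -0.3]
grip_width: 0.0662
```

>>> {"fn": "send_rows", "kwargs": {"steps": [{"slide": [0,0,1.5],"roll": 0},{"slide": [0,0,1.5],"roll": 0},{"slide": [0,0,1.5],"roll": 0},{"slide": [0,0,1.5],"roll": 0},{"slide": [0,0,0],"roll": 0}]}}

```text
clock: 28.4
eef_pos: [0.5491, 0.0039, 0.0446]
tcp_rot: [-3.122, -0.353, 0.001]
wrist_force: [0.1, 0.2, 0.3]
grip_width: 0.0659
```

>>> {"fn": "send_rows", "kwargs": {"steps": [{"slide": [0,0,1.5],"roll": 0},{"slide": [0,0,1.5],"roll": 0},{"slide": [0,0,1],"roll": 0},{"slide": [0,0,1],"roll": 0},{"slide": [0,0,0],"roll": 0}]}}

```text
clock: 29.02
eef_pos: [0.5492, 0.0038, 0.0396]
tcp_rot: [-3.122, -0.353, 0.0]
wrist_force: [1.0, 0.4, -1.1]
grip_width: 0.0661
```

>>> {"fn": "send_rows", "kwargs": {"steps": [{"slide": [0,0,0.9],"roll": 0},{"slide": [0,0,0.9],"roll": 0},{"slide": [0,0,0.9],"roll": 0},{"slide": [0,0,0],"roll": 0}]}}

```text
clock: 29.52
eef_pos: [0.5492, 0.0039, 0.0369]
tcp_rot: [-3.122, -0.353, 0.0]
wrist_force: [-0.5, 0.8, -0.5]
grip_width: 0.0659
```

>>> {"fn": "send_rows", "kwargs": {"steps": [{"slide": [0,0,0],"roll": 0},{"slide": [0,0,0],"roll": 0},{"slide": [0,0,0],"roll": 0},{"slide": [0,0,0],"roll": 0},{"slide": [0,0,0],"roll": 0},{"slide": [0,0,0],"roll": 0}], "fingers": 0, "force": 30}}

```text
clock: 30.28
eef_pos: [0.5493, 0.0038, 0.037]
tcp_rot: [3.122, 0.353, 0.0]
wrist_force: [0.5, -0.6, -0.2]
grip_width: 0.0441
```

>>> {"fn": "send_rows", "kwargs": {"steps": [{"slide": [0,0,-2],"roll": 0},{"slide": [0,0,-3],"roll": 0},{"slide": [0,0,-8],"roll": 0},{"slide": [0,0,-15],"roll": 0},{"slide": [0,0,-20],"roll": 0},{"slide": [0,0,-12],"roll": 0},{"slide": [0,0,0],"roll": 0}]}}

```text
clock: 31.15
eef_pos: [0.5502, 0.0039, 0.0983]
tcp_rot: [3.122, 0.352, 0.004]
wrist_force: [0.4, 0.0, -2.2]
grip_width: 0.044
```

```bash
python3 - <<'E'
from h import *
to(488,320,97)
R=Ro.from_rotvec(get_obs()['tcp_rot'])
cv2.imwrite('pics/l.png',cv2.convertScaleAbs(cv2.resize(eyes.camera('side')['color'][180:290,290:430],None,fx=5,fy=5,interpolation=cv2.INTER_CUBIC),alpha=2.5))
E
```

```text
t 31.15 pos [550.2   3.9  98.3] yaw 12.88 tilt [ 0.002  0.    -1.   ] F [ 0.4  0.  -2.2] w 44.0
slide [   9.9 -322.     1.1]
```

View pics/l.png

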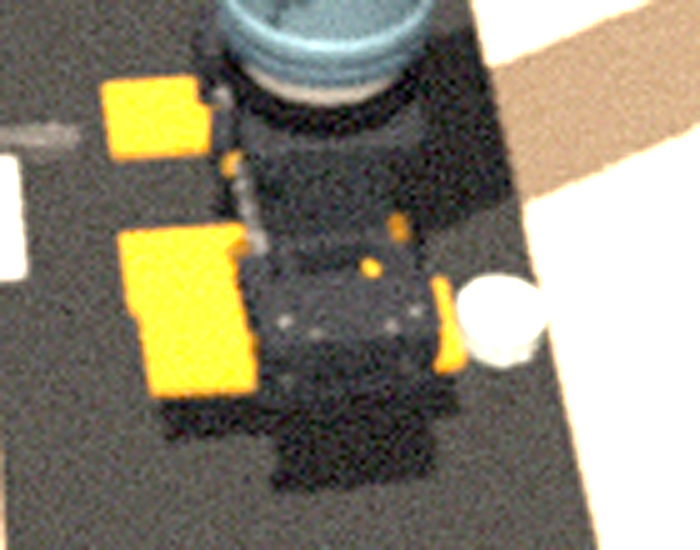

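The lid is off the granite and level in the fingers, at about (200,310) to (450,330), and the middle lid stays where it was. Next I'll carry it to the tray.

>>> {"fn": "send_rows", "kwargs": {"steps": [{"slide": [2,-25,0],"roll": 0},{"slide": [2,-45,0],"roll": 0},{"slide": [2,-52,0],"roll": 0},{"slide": [2,-52,0],"roll": 0},{"slide": [2,-52,0],"roll": 0},{"slide": [0,-48,0],"roll": 0},{"slide": [0,-32,0],"roll": 0},{"slide": [0,-16,0],"roll": 0},{"slide": [0,0,0],"roll": 6},{"slide": [0,0,0],"roll": 6},{"slide": [0,0,0],"roll": 5},{"slide": [0,0,0],"roll": 0}]}}

```text
clock: 32.7
eef_pos: [0.4874, 0.3186, 0.0965]
tcp_rot: [3.138, -0.113, -0.001]
wrist_force: [-0.0, 0.4, -1.8]
grip_width: 0.044
```

```bash
python3 - <<'E'
from h import *
to(488,320,-12)
a=eyes.camera('side')['color'];b=eyes.camera('top')['color']
A=cv2.resize(a[280:470,250:470],None,fx=2,fy=2);B=cv2.resize(b[230:350,80:240],None,fx=2.2,fy=2.2)
I=np.zeros((380,800,3),np.uint8);I[:380,:440]=A;I[:264,440:792]=B
cv2.imwrite('pics/m.png',cv2.convertScaleAbs(I,alpha=1.6))
E
```

```text
t 32.7 pos [487.4 318.6  96.5] yaw -4.14 tilt [-0.    -0.001 -1.   ] F [-0.   0.4 -1.8] w 44.0
slide [  0.5  -1.6 108.5]
```

View pics/m.png

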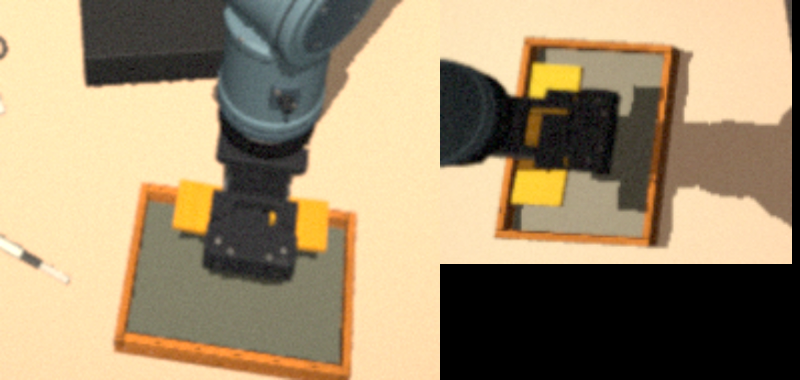

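The lid hangs over the tray, lined up with its walls, and its shift to the left in the top half is parallax from its height. Lowering it now.

>>> {"fn": "send_rows", "kwargs": {"steps": [{"slide": [0,0,8],"roll": 0},{"slide": [0,0,16],"roll": 0},{"slide": [0,0,20],"roll": 0},{"slide": [0,0,20],"roll": 0},{"slide": [0,0,14],"roll": 0},{"slide": [0,0,8],"roll": 0},{"slide": [0,0,5],"roll": 0},{"slide": [0,0,3],"roll": 0},{"slide": [0,0,0],"roll": 0}]}}

```text
clock: 33.92
eef_pos: [0.4873, 0.3201, 0.0032]
tcp_rot: [-3.139, 0.113, -0.001]
wrist_force: [-0.1, 0.8, -1.8]
grip_width: 0.0446
```

>>> {"fn": "send_rows", "kwargs": {"steps": [{"slide": [0,0,2],"roll": 0},{"slide": [0,0,2],"roll": 0},{"slide": [0,0,2],"roll": 0},{"slide": [0,0,2],"roll": 0},{"slide": [0,0,1.5],"roll": 0},{"slide": [0,0,1.5],"roll": 0},{"slide": [0,0,0],"roll": 0}]}}

```text
clock: 34.8
eef_pos: [0.4871, 0.3199, -0.0081]
tcp_rot: [3.139, -0.113, -0.0]
wrist_force: [-0.5, -0.1, -2.5]
grip_width: 0.0447
```

>>> {"fn": "send_rows", "kwargs": {"steps": [{"slide": [0,0,1],"roll": 0},{"slide": [0,0,1],"roll": 0},{"slide": [0,0,1],"roll": 0},{"slide": [0,0,1],"roll": 0},{"slide": [0,0,0],"roll": 0}]}}

```text
clock: 35.42
eef_pos: [0.4871, 0.3199, -0.0121]
tcp_rot: [3.139, -0.113, -0.0]
wrist_force: [-0.6, -0.5, -2.5]
grip_width: 0.0444
```

>>> {"fn": "send_rows", "kwargs": {"steps": [{"slide": [0,0,0.7],"roll": 0},{"slide": [0,0,0.6],"roll": 0},{"slide": [0,0,0],"roll": 0}]}}

```text
clock: 35.8
eef_pos: [0.4871, 0.32, -0.0133]
tcp_rot: [3.14, -0.113, -0.0]
wrist_force: [-0.1, 0.2, -2.1]
grip_width: 0.0442
```

>>> {"fn": "send_rows", "kwargs": {"steps": [{"slide": [0,0,0.5],"roll": 0},{"slide": [0,0,0.5],"roll": 0},{"slide": [0,0,0],"roll": 0}]}}

```text
clock: 36.17
eef_pos: [0.4871, 0.3199, -0.0144]
tcp_rot: [3.139, -0.113, -0.0]
wrist_force: [-0.2, -0.8, -3.9]
grip_width: 0.0442
```

>>> {"fn": "send_rows", "kwargs": {"steps": [{"slide": [0,0,0.5],"roll": 0},{"slide": [0,0,0.4],"roll": 0},{"slide": [0,0,0],"roll": 0}]}}

```text
clock: 36.55
eef_pos: [0.4872, 0.32, -0.0149]
tcp_rot: [-3.14, 0.113, -0.0]
wrist_force: [-0.7, -1.2, 2.7]
grip_width: 0.0441
```

The lid is touching the felt, with the force now reversed to +2.7 N. Releasing.

>>> {"fn": "send_rows", "kwargs": {"steps": [{"slide": [0,0,0],"roll": 0},{"slide": [0,0,0],"roll": 0},{"slide": [0,0,0],"roll": 0},{"slide": [0,0,0],"roll": 0}], "fingers": 0.7}}

```text
clock: 37.05
eef_pos: [0.4872, 0.32, -0.0152]
tcp_rot: [-3.14, 0.113, -0.0]
wrist_force: [0.1, -0.7, -0.2]
grip_width: 0.0617
```

>>> {"fn": "send_rows", "kwargs": {"steps": [{"slide": [0,0,-3],"roll": 0},{"slide": [0,0,-8],"roll": 0},{"slide": [0,0,-20],"roll": 0},{"slide": [0,0,-40],"roll": 0},{"slide": [0,0,-50],"roll": 0},{"slide": [0,0,-50],"roll": 0},{"slide": [-30,40,-20],"roll": 0},{"slide": [-30,40,0],"roll": 0},{"slide": [0,0,0],"roll": 0}]}}

```text
clock: 38.17
eef_pos: [0.4196, 0.2413, 0.1769]
tcp_rot: [3.137, -0.116, -0.0]
wrist_force: [-0.3, -0.1, 1.4]
grip_width: 0.0619
```

```bash
python3 - <<'E'
from h import *
to(488,320,0)
for n in('top','side'):
    c=eyes.camera(n);im=c['color'];hsv=cv2.cvtColor(im,cv2.COLOR_BGR2HSV)
    m=((hsv[...,1]>110)&(hsv[...,2]>60)&(hsv[...,0]>16)&(hsv[...,0]<30)).astype(np.uint8)
    k,l,st,ce=cv2.connectedComponentsWithStats(m)
    for i in range(1,k):
        if 250<st[i,4]<4000:
            ct=cv2.findContours((l==i).astype(np.uint8),0,cv2.CHAIN_APPROX_NONE)[0][0][:,0]
            z=.015 if at_z(c,ce[i],.015)[1]>.2 else .066
            w=np.array([at_z(c,p,z)[:2] for p in ct],np.float32);r=cv2.minAreaRect(w*1000)
            print(n,st[i],np.round(r[0],1),np.round(r[1],1),round(r[2],1))
    if n=='side':cv2.imwrite('pics/n.png',cv2.resize(im[150:470,200:520],(600,600)))
for k in('small_tin','square','tray_floor'):
    q=eyes.tip_of(k,c); print(k,[(round(float(x['p']),2),np.round(x['at'])) for x in q[:1]])
E
```

```text
t 38.17 pos [419.6 241.3 176.9] yaw -4.22 tilt [-0.    -0.002 -1.   ] F [-0.3 -0.1  1.4] w 61.9
slide [ 62.5 -83.9 176.7]
top [ 360  217   34   62 1259] [ 585.1 -193.9] [133.5  48.7] 12.1
top [ 316  225   33   63 1260] [566.7 -96. ] [133.6  48.6] 11.7
top [  0 235  25  32 537] [589.3 644.5] [71.4 54.8] 4.7
top [513 234  17  84 710] [ 522.2 -506.4] [ 23.9 184. ] 80.1
top [  0 265  23  25 348] [526.6 637.4] [49.8 50.5] 13.3
top [137 266  27  44 892] [503.3 318. ] [49.1 97.7] 86.3
side [333 126  69  18 445] [ 529.2 -458.8] [ 39.  185.4] 80.2
side [310 192  58  20 877] [ 585.  -191.6] [135.   56.5] 11.9
side [ 313  222   61   22 1003] [567.  -93.8] [134.9  55. ] 12.3
side [ 334  401   74   36 1828] [486.6 320.8] [ 50.6 131.9] 85.7
small_tin [(0.68, array([386., 245.]))]
square [(0.64, array([297., 222.]))]
tray_floor [(0.81, array([368., 420.]))]
```

```bash
python3 -c "
from station import *
print(bot.job_done())"
```

```text
the job is handed in; nothing more can be done
None
```

The bowed lid was the left-hand one. It now lies in the felt tray, and the job is handed in at about 38 s of the 61 s allowed. No verdict is reported on hand-in.

**Finding it:**
- **Near end:** it gave about 2.7 mm under 1.5–2.5 N, then bore on the granite. I held it for over half a second at 6–8 N while the far end rose about 1.5 px in the side view.
- **Far end:** I held it the same way at 6–8 N, and the near end rose about 1.4 px.
- **Other two lids:** I never touched them, because the left one gave a clear answer.

**Placing it:** I gripped the lid at its middle with 30 N. I lowered it until the felt took the load, released it, and backed the arm clear.

**Last checks:**
- **Bowed lid:** the side camera puts its centre at about (487, 321) mm. That is within about 3 mm of my tray-centre estimate (488, 320), which is itself good to a few mm. It is aligned with the tray to within a degree or so.
- **Flat lids:** they measure within about 1 mm of where they started.
- **Tin and square:** both are where they were to within about 4 px. I did not re-measure the other bystanders; nothing went near them.

**What disagreed or failed:**
- **Fingertip height:** the TCP height did not fit the stated tool. The fingertips were about 25 mm above the reported TCP instead of 14 mm below it, so I worked by touch and picture for height. I don't know the cause.
- **Top view of the tray:** the arm partly hid the lid, so its final position rests on the side camera.
- **Final picture:** it could not be viewed because the 12-picture limit was reached, so the final checks are numeric only.

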